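Change the dust cap of a sharpening machine for its crank

TASK

Pull the wooden dust cap off the sloping square spindle of the green sharpening machine and put it in the wooden tray. Then push the steel crank fully home on the spindle, knob side outwards, and turn it until its arm points straight up the slope along the brass index strip, and let go. Do not push the other things on the bench about.

Things in the scene. Friction and masses are not known exactly. Their poses are not given: they have to be found in the camera images.
- machine: Green bench sharpening machine, fixed, 300 (x) x 200 (y) x 110 mm high; origin: centre of its underside, z up. Flat grey stone 166 across on top (to z 146), rest bar over it at x 110 (to z 178). Its front (-x) is a face at 35 degrees from horizontal, from (x -150, z 30) to (x -35, z 110). Up the slope = (0.819, 0, 0.574); outward normal = spindle axis = (-0.574, 0, 0.819)
- slope (a point): Middle of the sloping face, axes as the machine's. From it a round steel boss, 48 mm across, stands 14 mm out along the slope's normal and carries the spindle. A brass strip 26 x 5 x 2 on the slope, uphill of the boss (39 to 65 from this point), is the index
- seat (a point): Centre of the boss's flat outer face, where the hub's underside must end up. z = spindle axis, outward; x and y are square to the spindle's flats and turn with it. Steel spindle 16 x 16 mm, straight to z 30, then tapering to 11 x 11 at its tip, z 36. Turns many times both ways against 0.2 N m of friction and stays put. At the start no flat is within 22 degrees of facing straight up the slope
- park (a point): Point fixed to the machine where the point crank_knob must end up when the crank is fully home with its arm straight up the slope: 70 mm up the slope and 34 mm out along the spindle axis from the seat
- cap: Light turned wooden cap, 42 mm across, 48 mm high (slightly domed end), about 40 g, with a round blind bore 25 across and 38 deep, so it is not keyed to the spindle. Origin: centre of its open end; z towards the closed end. At the start it sits loosely over the spindle, open end on the boss, z along the spindle axis within about 5 degrees
- crank: Dark steel hand crank, 0.3-0.55 kg. Hub 40 x 40 x 40 mm with an 18 x 18 square through bore along z, sides parallel to the hub's; origin at the centre of its underside, on which it stands at the start. A bar 14 wide (z 29 to 38) runs along +x to 81 from the axis; wooden knob 24 across at x 70, top at z 71. Grip the free hub sides at y = +-20. Fits the spindle four ways, a quarter turn apart
- crank_knob (a point): On the crank's bar under its knob: (70, 0, 34) mm in the crank's frame
- tray: Open shallow wooden tray, fixed, 150 (x) x 120 (y) x 26 mm high, walls 5 thick. Origin: centre of its underside
- tray_in (a point): Centre of the tray's inner floor, 5 mm above the bench; axes as the tray's
- handwheel: Bystander: dark steel round handwheel lying flat, rim 104 mm across and 12 high, round hub 36 across and 30 high, round bore (not the crank). Origin: centre of its underside
- glue: Bystander: white glue bottle, 52 mm across, 180 high; origin at the centre of its underside
- tin: Bystander: low metal tin, 72 mm across, 45 high; origin at the centre of its underside
- offcut: Bystander: piece of wood 90 x 45 x 50 mm high; origin at the centre of its underside
- mallet: Bystander: wooden mallet lying along x, head 70 x 120 x 70 mm high at +x, handle 170 long, 26 thick, to -x; origin under the middle of its length
- chisel: Bystander: slim hand tool with a wooden handle, 210 mm long, 26 thick, lying along x; origin under the middle of its length
- brush: Bystander: flat brush 200 mm long, 42 wide, 20 high, lying along x; origin under the middle of its length
Not all that is in view belongs to the job. Of the things that look like the tray, take the one that is farthest from the robot's base at the start.

How it is judged:
By the outcome, as a careful person would: the job done as asked, in the order asked, and still so for the second after the job is handed in, with the robot touching nothing.
It also fails if it takes over 67 s, if anything falls off the work surface, if the arm or the gripper's body presses on something with over 40 N, if the wrist force passes 120 N, or if a joint passes its speed limit or range.

ROBOT

A 6-joint arm with a two-finger parallel gripper is mounted at the origin on the work surface. World frame = base frame: x ahead of the robot, y to its left, z up, the work surface at z = 0. Lengths are in m, angles in rad, forces in N, time in s.
With the tool pointing down it reaches from about 0.275 to 0.975 m from the base axis. Payload 8.4 kg.
Tool frame: the origin (TCP) lies midway between the tips of the shut fingers; the grasp point (between the pads) lies env.hold_point_z behind it (env.hold_point_z is the distance from the TCP to the grasp point, in m); z points along the fingers, y is the line along which they close (so a half turn about z gives the same grasp; the last joint's range is limited). The gripper opens to 92 mm and grips with 3 to 60 N. Pads are 20 mm wide; open, the fingers measure 128 mm over their backs; the gripper's body (75 mm by 189 mm) begins 69 mm behind the grasp point.
Start: joints at [-1.345, 0.353, 1.633, -0, 1.155, -0.002], TCP at [0.141, -0.609, 0.215] pointing down, gripper open.
Joint ranges: [-2.63, 2.63], [-0.92, 2.1], [0.06, 2.66], [-1.3, 4.44], [0, 2.69], [-3.02, 3.02]. Speed limits (rad/s): [2.22, 2.22, 2.79, 3.14, 3.14, 3.14].

INTERFACE

Orientations are given as a unit quaternion [w, x, y, z].
In Python, from cell import env gives the robot as it stands. The module is installed in compiled form; this text tells all that it offers.
- The arm moves only by the shell command python3 -m inch 'ROWS' [FORCE]. ROWS is JSON, one flat list of numbers, 7 for each row, row after row: the finger opening in mm, from 0 to 91.9, then the shift along the tool's x, y, z in mm, then the turn, a rotation vector about the tool's x, y, z in rad. In form: [jaw, x, y, z, ax, ay, az, jaw, x, y, z, ax, ay, az, ...]. A call has exactly 5 rows; each row shifts and turns the commanded pose from where the row before left it, along the tool's axes as they then stand; what a row does not reach is not made up. A row lasts 1/12 s, in which the tool goes at most 41.7 mm and 7.16 degrees, less where a joint would pass 70% of its speed; a pose out of reach is approached as far as the arm can. A call is refused whole if a number of a shift passes 41.7 or a number of a turn 0.125, either way. A call with a gripper value outside its range is refused whole. The fingers move at their own pace and stop on an object; FORCE is the grip in N (left out, the last holds). Time passes only in rows, so rows that do not move let the fingers close, or fill a call up. It gives the time, the measured TCP pose, the force, the opening and the grip force at its end, in the units of the state.
- env.observe(): the state, without advancing time (a new reading comes with each control period).
- env.read_camera(name): name is "scene" or "top" or "wrist"; returns the picture (420x560x3 uint8, red, green, blue); there is no depth.
- env.camera_info(name): a dict with "fx", "fy", "cx", "cy" (pixels), "world_from_camera" (4x4, takes a point from camera to world coordinates). Camera axes: x right, y up, looking along -z (the intrinsics and any distortion apply to the point x, -y, -z); pixel columns grow to the right and rows downward; lengths in m; the calibration is good to about 2 mm. The wrist camera is an equidistant fisheye: a pixel r from the principal point sees the ray r / f radians off the axis. A picture is of the moment at which its call begins: read the wrist's pose just before it. camera_info takes no time and is no camera call; for the wrist camera it gives the pose at the moment of the call.
- env.hand_in(): hands the job in; it is judged then, once.
The state is a dict: "time": time; "joint_pos": joint angles; "dq": joint speeds; "joint_efforts": joint torques, N m; "eef_pos": TCP position; "ee_rot": TCP orientation; "force": force on the tool from outside, world axes, zero at the start; "moment": the same for the moment, N m; "finger_gap": finger opening in m; "finger_force": force on a finger pad.
Only numpy, scipy, OpenCV 4.12 (cv2) and the standard library are available. Lean on these libraries where they do the work, as an engineer would, in place of code of your own. Each camera call takes 0.05 s, during which the arm holds its last target. There are 200 camera calls.

## Working session

There is one attempt and no reset: what is moved stays moved. The work goes in short steps, Python scripts to look and compute and a shell command to move; the robot and the scene stay as the last step left them, time stands still between calls to the robot, and variables do not carry over. Pictures are saved under pics/ and viewed, at most 10 in all, crops included, and the job is handed in when it is done.

```bash
ls; mkdir -p pics
python3 - <<'E'
from cell import env
import cv2,numpy as np
print(env.hold_point_z)
for n in("scene","top"):
    i=env.camera_info(n);print(n,{k:(np.round(v,4).tolist()) for k,v in i.items() if k!="x"})
    cv2.imwrite(f"pics/{n}0.png",env.read_camera(n)[:,:,::-1])
print(env.camera_info("wrist"))
print(env.observe())
E
```

```text
pics
0.0187
scene {'fx': 463.3025, 'fy': 463.3025, 'cx': 282.7404, 'cy': 216.5446, 'world_from_camera': [[0.8237, -0.4752, 0.3093, 0.8998], [0.5669, 0.7022, -0.4308, -0.6601], [-0.0125, 0.5301, 0.8478, 1.223], [0.0, 0.0, 0.0, 1.0]]}
top {'fx': 532.0572, 'fy': 532.0572, 'cx': 282.8414, 'cy': 217.0063, 'world_from_camera': [[0.0177, 0.988, -0.1532, 0.2207], [-0.9998, 0.0158, -0.0135, -0.1067], [-0.0109, 0.1534, 0.9881, 1.7169], [0.0, 0.0, 0.0, 1.0]]}
{'fx': 325.19226210127806, 'fy': 325.19226210127806, 'cx': 274.39381421697004, 'cy': 207.12895824639307, 'world_from_camera': array([[ 0.22592126,  0.94640093,  0.23083516,  0.20478308],
       [-0.97414397,  0.21991516,  0.05177686, -0.59350117],
       [-0.00176248, -0.23656417,  0.97161427,  0.38319312],
       [ 0.        ,  0.        ,  0.        ,  1.        ]])}
{'time': 0.1, 'joint_pos': array([-1.34540404e+00,  3.53601658e-01,  1.63403651e+00, -2.86249052e-05,
        1.15518972e+00, -2.37742751e-03]), 'dq': array([-0.00139757, -0.00152132, -0.00048313,  0.00198165,  0.00041845,
        0.0014288 ]), 'joint_efforts': array([ 1.20653895e-03, -5.94901907e+01, -3.34928870e+01,  6.99902326e-02,
        1.82660617e-02, -3.89605873e-05]), 'eef_pos': array([ 0.14103638, -0.60843549,  0.21393449]), 'ee_rot': array([-6.12321154e-04,  9.93521278e-01,  1.13644570e-01, -8.17350539e-05]), 'force': array([-0.07952771, -0.58649186,  0.24214724]), 'moment': array([ 0.00721033, -0.00787437, -0.00708293]), 'finger_force': 0.0, 'finger_gap': 0.09208572470074651}
```

View pics/scene0.png

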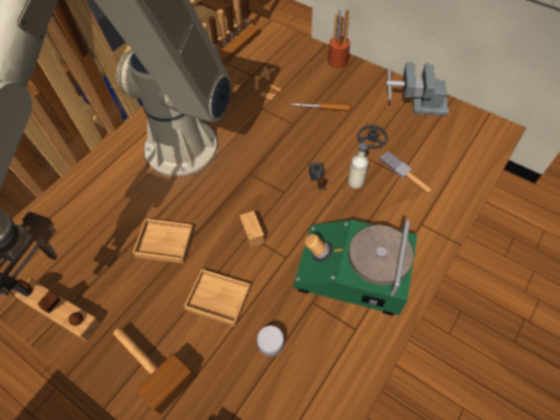

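View pics/top0.png

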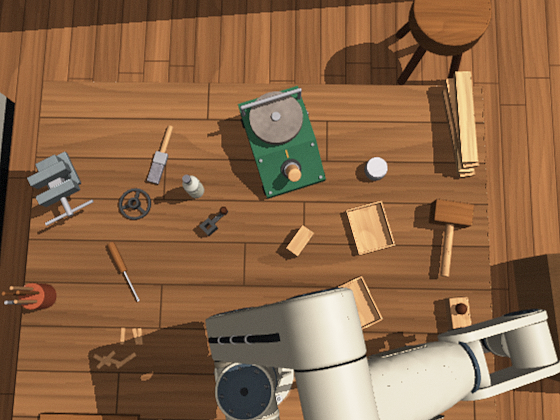

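Scene view: the machine has its capped spindle at scene (316,245) and top (292,172). The crank is at top (212,222) and scene (317,175), and the round handwheel at top (135,204) isn't it. There are two tray-like boxes, at top (370,228) and (360,300). The base is near top (245,390), so the one at (370,228) should be farther. I'll confirm that with measurements and a crop.

```bash
cat > h.py <<'E'
from cell import env
import cv2,numpy as np
from scipy.spatial.transform import Rotation as R
def ray(info,u,v,fish=False):
    T=np.array(info["world_from_camera"]);x=(u-info["cx"])/info["fx"];y=(v-info["cy"])/info["fy"]
    if fish:
        r=np.hypot(x,y);s=np.sin(r)/r if r>1e-9 else 1.;d=np.array([x*s,-y*s,-np.cos(r)])
    else: d=np.array([x,-y,-1.])
    d=T[:3,:3]@d;return T[:3,3],d/np.linalg.norm(d)
def onz(info,u,v,z,fish=False):
    o,d=ray(info,u,v,fish);return o+d*(z-o[2])/d[2]
def proj(info,P,fish=False):
    T=np.array(info["world_from_camera"]);p=(np.asarray(P,float)-T[:3,3])@T[:3,:3];a=np.array([p[...,0],-p[...,1],-p[...,2]])
    if fish:
        r=np.hypot(a[0],a[1]);th=np.arctan2(r,a[2]);k=th/np.maximum(r,1e-9)
    else:k=1/a[2]
    return np.stack([info["cx"]+info["fx"]*a[0]*k,info["cy"]+info["fy"]*a[1]*k],-1)
def tri(*rays):
    A=np.zeros((3,3));b=np.zeros(3)
    for o,d in rays:
        M=np.eye(3)-np.outer(d,d);A+=M;b+=M@o
    return np.linalg.solve(A,b)
E
python3 - <<'E'
from h import *
t=env.camera_info("top");s=env.camera_info("scene")
for n,u,v,z in(("trayA",370,228,.026),("trayB",362,300,.026),("crankhub",208,227,.04),("knob",223,211,.07),("bottle",193,187,.1),("offcut",300,241,.05),("stone",275,116,.146),("wheel",135,204,.03),("tin",376,168,.045)):
    p=onz(t,u,v,z);print(n,np.round(p,3),np.hypot(*p[:2]).round(3))
print("cap",tri(ray(t,293,172),ray(s,313,238)).round(3))
T=cv2.imread("pics/top0.png");S=cv2.imread("pics/scene0.png")
g=lambda I,u,v,w,h:cv2.resize(I[v-h//2:v+h//2,u-w//2:u+w//2],(400,300),interpolation=cv2.INTER_CUBIC)
cv2.imwrite("pics/c1.png",np.vstack([np.hstack([g(T,285,145,160,120),g(T,215,215,80,60)]),np.hstack([g(T,365,255,160,120),g(S,330,180,100,75)])]))
E
```

```text
trayA [ 0.452 -0.363  0.026] 0.58
trayB [ 0.224 -0.336  0.026] 0.404
crankhub [0.445 0.154 0.04 ] 0.471
knob [0.492 0.104 0.07 ] 0.503
bottle [0.561 0.196 0.1  ] 0.595
offcut [ 0.404 -0.139  0.05 ] 0.427
stone [ 0.779 -0.056  0.146] 0.781
wheel [0.517 0.395 0.03 ] 0.65
tin [ 0.644 -0.381  0.045] 0.749
cap [ 0.607 -0.114  0.127]
```

View pics/c1.png

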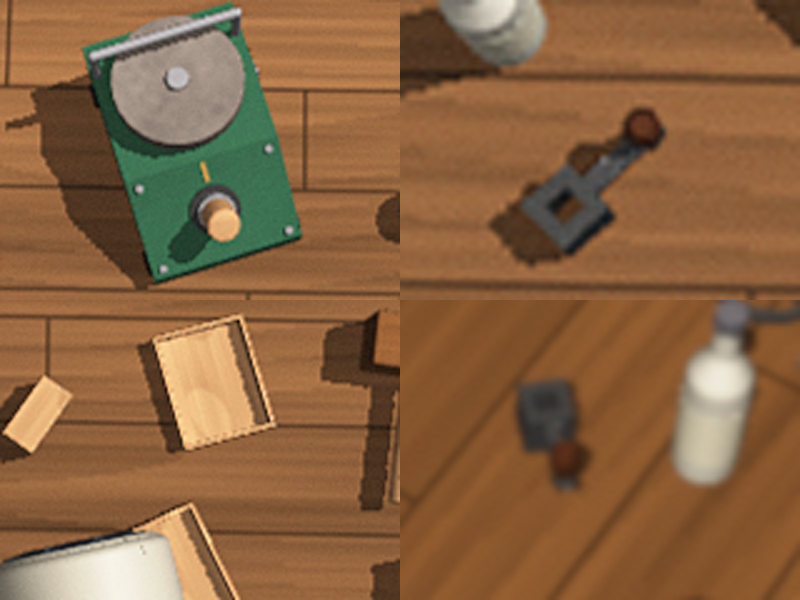

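Crop: tray A (top 370,228) is 0.58 m from the base and tray B (top 362,300) 0.40 m, so A is the tray. The crank has the square bore at top (208,227) and its knob at (223,211). The brass strip is at top (287,153). Next I'll estimate the machine's yaw and plan a wrist view.

```bash
cat >> h.py <<'E'
def pose():
    o=env.observe();q=o["ee_rot"];return o["eef_pos"],R.from_quat([q[1],q[2],q[3],q[0]])
def plan(p1,R1,n,p0=None,R0=None,straight=False):
    "list n equal rows in tool axes"
    if p0 is None:p0,R0=pose()
    rv=(R0.inv()*R1).as_rotvec()/n;Rk=R0;dp=(p1-p0)/n
    print("dist mm",(np.linalg.norm(p1-p0)*1e3).round(1),"turn deg",np.degrees(np.linalg.norm(rv)*n).round(1))
    for k in range(n):
        print(" ",(Rk.inv().apply(dp)*1e3).round(1).tolist(),rv.round(4).tolist());Rk=Rk*R.from_rotvec(rv)
def frame(yaw,twist=0):
    "tool on the spindle axis: x uphill turned by twist about outward axis"
    c,s=np.cos(yaw),np.sin(yaw);M=np.array([[c,-s,0],[s,c,0],[0,0,1]])
    t=np.radians(35);u=M@[np.cos(t),0,np.sin(t)];a=M@[-np.sin(t),0,np.cos(t)]
    x=R.from_rotvec(a*twist).apply(u);z=-a
    return u,a,R.from_matrix(np.stack([x,np.cross(z,x),z],1))
E
python3 - <<'E'
from h import *
t=env.camera_info("top")
a=onz(t,265,198.2,.02);b=onz(t,325,180.2,.02);d=a-b;print(a,b,np.linalg.norm(d),"yaw",np.degrees(np.arctan2(-d[0],d[1])))
st=onz(t,205+173/2.5,85+77/2.5,.155);br=onz(t,287,153.4,.11);print(st,br)
yaw=np.radians(14)
I=cv2.imread("pics/top0.png");hsv=cv2.cvtColor(I,cv2.COLOR_BGR2HSV)
m=cv2.inRange(hsv,(60,80,30),(90,255,255));cs=max(cv2.findContours(m,0,2)[0],key=cv2.contourArea);print(cv2.minAreaRect(cs),cs.min((0,1)),cs.max((0,1)))
cap=np.array([.607,-.114,.127])
u,ax,Rt=frame(yaw);seat=cap-.045*ax;print("seat",seat)
plan(seat+.115*ax,Rt,18)
E
```

```text
[ 0.54462552 -0.02454087  0.02      ] [ 0.60738034 -0.21883078  0.02      ] 0.20417329615730914 yaw 17.900237038200952
[ 0.7759669  -0.05338433  0.155     ] [ 0.6704428  -0.09418301  0.11      ]
((283.3149108886719, 144.80783081054688), (91.33180236816406, 63.950157165527344), 72.6459732055664) [241  93] [324 197]
seat [ 0.63204424 -0.10775577  0.09013816]
dist mm 646.7 turn deg 35.0
  [29.2, -20.9, 1.7] [0.0002, 0.0339, -0.0009]
  [29.1, -20.8, 2.7] [0.0002, 0.0339, -0.0009]
  [29.0, -20.8, 3.7] [0.0002, 0.0339, -0.0009]
  [28.9, -20.8, 4.6] [0.0002, 0.0339, -0.0009]
  [28.8, -20.8, 5.6] [0.0002, 0.0339, -0.0009]
  [28.6, -20.7, 6.6] [0.0002, 0.0339, -0.0009]
  [28.4, -20.7, 7.6] [0.0002, 0.0339, -0.0009]
  [28.1, -20.7, 8.5] [0.0002, 0.0339, -0.0009]
  [27.8, -20.7, 9.5] [0.0002, 0.0339, -0.0009]
  [27.5, -20.6, 10.4] [0.0002, 0.0339, -0.0009]
  [27.1, -20.6, 11.4] [0.0002, 0.0339, -0.0009]
  [26.8, -20.6, 12.3] [0.0002, 0.0339, -0.0009]
  [26.4, -20.5, 13.2] [0.0002, 0.0339, -0.0009]
  [25.9, -20.5, 14.1] [0.0002, 0.0339, -0.0009]
  [25.4, -20.5, 15.0] [0.0002, 0.0339, -0.0009]
  [24.9, -20.5, 15.8] [0.0002, 0.0339, -0.0009]
  [24.4, -20.4, 16.7] [0.0002, 0.0339, -0.0009]
  [23.8, -20.4, 17.5] [0.0002, 0.0339, -0.0009]
```

```bash
python3 -m inch '[91,29,-21,0,0,0.034,0,91,29,-21,1,0,0.034,0,91,29,-21,2,0,0.034,0,91,29,-21,4,0,0.034,0,91,29,-21,5,0,0.034,0]'
python3 -m inch '[91,29,-21,6,0,0.034,0,91,28,-21,7,0,0.034,0,91,28,-21,8,0,0.034,0,91,28,-21,9,0,0.034,0,91,28,-21,10,0,0.034,0]'
python3 -m inch '[91,27,-21,11,0,0.034,0,91,27,-21,12,0,0.034,0,91,27,-21,13,0,0.034,0,91,26,-21,14,0,0.034,0,91,26,-21,14,0,0.034,0]'
python3 -m inch '[91,25,-21,15,0,0.034,0,91,24,-20,16,0,0.034,0,91,24,-20,16,0,0.034,0,91,0,0,0,0,0,-0.06,91,0,0,0,0,0,0]'
python3 - <<'E'
from h import *
env.read_camera("wrist")
p,r=pose();i=env.camera_info("wrist");I=env.read_camera("wrist")[:,:,::-1]
cv2.imwrite("pics/w1.png",I);np.savez("w1.npz",**i);print(p,r.as_matrix().round(3),env.observe()["time"],env.observe()["joint_pos"].round(2))
E
```

```text
time: 0.52
eef_pos: [0.2602, -0.4722, 0.2123]
ee_rot: [-0.01, 0.99, 0.113, 0.085]
force: [-0.7, -0.1, 0.4]
finger_gap: 0.0909
finger_force: 0.0
time: 0.93
eef_pos: [0.3792, -0.3368, 0.2067]
ee_rot: [-0.019, 0.979, 0.112, 0.169]
force: [0.9, -0.2, -1.2]
finger_gap: 0.0911
finger_force: 0.0
time: 1.35
eef_pos: [0.4992, -0.2012, 0.2007]
ee_rot: [-0.029, 0.961, 0.11, 0.251]
force: [1.5, -0.6, 0.0]
finger_gap: 0.091
finger_force: 0.0
time: 1.77
eef_pos: [0.5694, -0.1217, 0.1978]
ee_rot: [-0.026, 0.943, 0.139, 0.3]
force: [0.0, 0.2, -0.2]
finger_gap: 0.0904
finger_force: 0.0
[ 0.56923738 -0.12271796  0.19803548] [[ 0.783  0.274  0.559]
 [ 0.244 -0.961  0.131]
 [ 0.573  0.034 -0.819]] 1.8667 [-0.44  0.12  2.16  0.82  0.5   0.19]
```

View pics/w1.png

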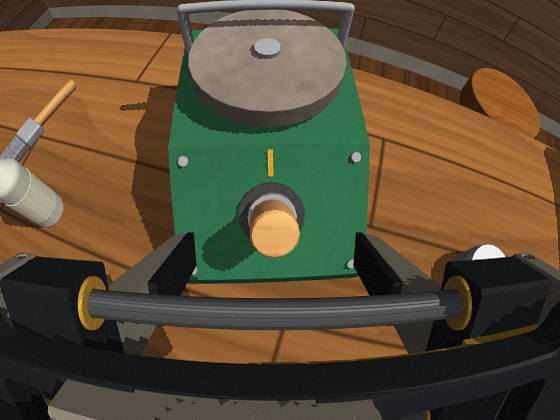

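Wrist view: the brass strip runs from (270,150) to (270,177), the boss is at (271,212) and the cap's end at (275,235). The sides of the slope are at x≈172 and 367. I'll fit the machine's x, y and yaw from the side edges and the strip.

```bash
cat > fitm.py <<'E'
from h import *
from scipy.optimize import least_squares
i=dict(np.load("w1.npz"));I=cv2.imread("pics/w1.png");hsv=cv2.cvtColor(I,cv2.COLOR_BGR2HSV)
g=cv2.inRange(hsv,(60,80,25),(90,255,255))
y=cv2.inRange(hsv,(18,120,120),(35,255,255));y[:,:255]=0;y[:,285:]=0;y[:140]=0;y[190:]=0
ys,xs=np.nonzero(y);print("strip",xs.min(),xs.max(),ys.min(),ys.max(),xs[ys<ys.min()+5].mean(),xs[ys>ys.max()-5].mean())
L=[(np.nonzero(g[r])[0].min()-.5,r) for r in range(160,226,5)];Rr=[(np.nonzero(g[r])[0].max()+.5,r) for r in range(160,226,5)]
print(L[0],L[-1],Rr[0],Rr[-1])
fr=[(c,np.nonzero(g[:,c])[0].max()+.5) for c in range(215,331,10)];print(fr[::3])
a=np.radians(35)
def loc(v,uv,out):
    c,s=np.cos(v[2]),np.sin(v[2]);M=np.array([[c,-s,0],[s,c,0],[0,0,1]])
    o,d=ray(i,*uv,True);o=M.T@(o-[v[0],v[1],0]);d=M.T@d
    o=o-[-.0925,0,.07];n=np.array([-np.sin(a),0,np.cos(a)]);u=np.array([np.cos(a),0,np.sin(a)])
    p=o+d*(out-o@n)/(d@n);return p@u,p[1]
def f(v):
    e=[loc(v,q,0)[1]-.1 for q in L]+[loc(v,q,0)[1]+.1 for q in Rr]
    t=loc(v,((xs[ys<ys.min()+5]).mean(),ys.min()-.5),.002);b=loc(v,(xs[ys>ys.max()-5].mean(),ys.max()+.5),.002)
    return np.array(e+[3*(t[0]-.065),3*(b[0]-.039),3*t[1],3*b[1]]+[.5*(loc(v,q,0)[0]+.07) for q in fr])
if __name__=="__main__":
    s=least_squares(f,[.7,-.08,.3],loss="soft_l1",f_scale=.003);v=s.x
    print(v,np.degrees(v[2]));print((f(v)*1e3).round(1))
    u,ax,Rt=frame(v[2]);M=R.from_rotvec([0,0,v[2]])
    seat=M.apply([-.0925,0,.07])+[v[0],v[1],0]+.014*ax
    print("seat",seat,"seat px",proj(i,seat,True),"cap end px",proj(i,seat+.048*ax,True),"strip",proj(i,seat-.012*ax+.052*u,True))
    np.savez("m.npz",v=v,seat=seat)
E
python3 fitm.py
```

```text
strip 268 273 149 176 270.0 270.44444444444446
(np.float64(168.5), 160) (np.float64(173.5), 225) (np.float64(368.5), 160) (np.float64(365.5), 225)
[(215, np.float64(282.5)), (245, np.float64(282.5)), (275, np.float64(281.5)), (305, np.float64(279.5))]
[ 0.72067872 -0.07573856  0.31960203] 18.31184747923789
[-0.4 -0.1 -0.8 -0.5 -1.2 -0.8 -0.4 -1.  -0.6 -0.1 -0.7 -0.2 -0.8 -0.2
  1.1  0.9  0.8  0.6  0.4  0.2  1.   0.8  0.5  1.3  1.   0.7  0.4  1.2
  3.3  0.2 -0.5 -0.4 -1.6 -1.7 -1.8 -1.9 -1.4 -1.6 -1.8 -1.5 -1.7 -1.4
 -1.7 -1.5]
seat [ 0.62523944 -0.10732398  0.08146813] seat px [271.50118485 218.97157509] cap end px [274.00073507 235.05312989] strip [270.07073585 163.17668765]
```

```bash
cat > go.py <<'E'
import sys
from h import *
m=np.load("m.npz");yaw=m["v"][2];seat=m["seat"]
def onaxis(d,tw=0,n=5,off=(0,0)):
    u,ax,Rt=frame(yaw,np.radians(tw));l=np.cross(ax,u);plan(seat+d/1e3*ax+off[0]/1e3*u+off[1]/1e3*l,Rt,n)
def where():
    p,r=pose();u,ax,Rt=frame(yaw);l=np.cross(ax,u);d=p-seat;M=r.as_matrix()
    print("rel seat up/left/out mm",(np.array([d@u,d@l,d@ax])*1e3).round(1),"twist",np.degrees(np.arctan2(M[:,0]@l,M[:,0]@u)).round(2),"tilt",np.degrees(np.arccos(np.clip(-M[:,2]@ax,-1,1))).round(2))
if __name__=="__main__":
    where();onaxis(*[float(a) for a in sys.argv[1:3]],n=int(sys.argv[3]))
    o=env.observe();print(o["time"],o["force"].round(1),o["finger_gap"].round(4),o["joint_pos"].round(2))
E
python3 go.py 75 0 4
```

```text
rel seat up/left/out mm [ 19.3   2.2 129.1] twist -0.93 tilt 3.0
dist mm 57.5 turn deg 3.1
  [-4.8, -0.1, 13.6] [0.0131, 0.0002, -0.0041]
  [-4.8, 0.1, 13.6] [0.0131, 0.0002, -0.0041]
  [-4.8, 0.2, 13.5] [0.0131, 0.0002, -0.0041]
  [-4.8, 0.4, 13.5] [0.0131, 0.0002, -0.0041]Traceback (most recent call last):
  File "go.py", line 11, in <module>
    o=env.observe();print(o["time"],o["force"].round(1),o["finger_gap"].round(4),o["joint_pos"].round(2))
                                                        ^^^^^^^^^^^^^^^^^^^^^
AttributeError: 'float' object has no attribute 'round'
```

```bash
sed -i 's/o\["finger_gap"\].round(4)/round(o["finger_gap"],4)/' go.py
python3 -m inch '[91,-4.8,0,13.5,0.013,0,-0.004,91,-4.8,0,13.5,0.013,0,-0.004,91,-4.8,0.2,13.5,0.013,0,-0.004,91,-4.8,0.4,13.5,0.013,0,-0.004,91,0,0,0,0,0,0]' 15
python3 go.py 12 0 4
```

```text
time: 2.28
eef_pos: [0.5837, -0.1219, 0.1411]
ee_rot: [-0.048, 0.942, 0.15, 0.296]
force: [-0.3, 0.3, 0.8]
finger_gap: 0.091
finger_force: 0.0
rel seat up/left/out mm [-1.8 -0.8 74.1] twist -0.17 tilt 0.15
dist mm 62.1 turn deg 0.2
  [0.5, -0.2, 15.5] [-0.0, 0.0007, -0.0007]
  [0.5, -0.2, 15.5] [-0.0, 0.0007, -0.0007]
  [0.5, -0.2, 15.5] [-0.0, 0.0007, -0.0007]
  [0.5, -0.2, 15.5] [-0.0, 0.0007, -0.0007]
2.2833 [-0.3  0.3  0.8] 0.091 [-0.45  0.26  2.15  1.02  0.48 -0.07]
```

Measured against commanded position agrees well, so I'll go down, close on the cap and pull.

```bash
python3 -m inch '[91,0.5,-0.2,15.5,0,0,0,91,0.5,-0.2,15.5,0,0,0,91,0.5,-0.2,15.5,0,0,0,91,0,0,15.5,0,0,0,36,0,0,0,0,0,0]' 15
python3 -m inch '[36,0,0,0,0,0,0,36,0,0,0,0,0,0,36,0,0,0,0,0,0,36,0,0,0,0,0,0,36,0,0,0,0,0,0]'
python3 go.py 12 0 1
```

```text
time: 2.7
eef_pos: [0.6193, -0.1091, 0.0923]
ee_rot: [-0.048, 0.942, 0.151, 0.296]
force: [-0.5, 0.5, -0.2]
finger_gap: 0.0863
finger_force: 0.0
time: 3.12
eef_pos: [0.6193, -0.1092, 0.0941]
ee_rot: [-0.047, 0.941, 0.152, 0.297]
force: [-0.2, 0.5, -0.3]
finger_gap: 0.053
finger_force: 0.0
rel seat up/left/out mm [ 2.2  0.1 14. ] twist 0.05 tilt 0.09
dist mm 2.9 turn deg 0.1
  [-2.2, 0.1, 2.0] [0.0015, -0.0003, 0.0008]
3.1167 [-0.2  0.5 -0.3] 0.053 [-0.39  0.38  2.13  1.22  0.41 -0.24]
```

```bash
python3 -m inch '[36,0,0,0,0,0,0,36,0,0,0,0,0,0,36,0,0,0,0,0,0,36,0,0,0,0,0,0,36,0,0,-4,0,0,0]'
python3 -m inch '[36,0,0,-10,0,0,0,36,0,0,-15,0,0,0,36,0,0,-20,0,0,0,36,0,0,-20,0,0,0,36,0,0,-10,0,0,0]'
python3 - <<'E'
from h import *
from go import *
where();o=env.observe();print(o["time"],o["force"].round(1),o["finger_gap"],o["finger_force"])
t=env.camera_info("top");I=cv2.imread("pics/top0.png")
# tray A corners (crop c1 lower-left: origin 285,195 scale 2.5), rim z .026
P=np.array([onz(t,285+a/2.5,195+b/2.5,.026) for a,b in((155,42),(242,16),(275,125),(187,149))])
print(P.round(3),P.mean(0));e=P[0]-P[3];print("tray yaw",np.degrees(np.arctan2(e[1],e[0])),np.linalg.norm(P[0]-P[3]),np.linalg.norm(P[0]-P[1]))
c=P.mean(0);ty=np.arctan2(e[1],e[0]);M=np.stack([[np.cos(.3),np.sin(.3),0],[np.sin(.3),-np.cos(.3),0],[0,0,-1]],1)
plan(np.array([c[0],c[1],.13]),R.from_matrix(M),12)
i=env.camera_info("wrist");W=env.read_camera("wrist")[:,:,::-1];cv2.imwrite("pics/w2.png",W);np.savez("w2.npz",**i)
E
```

```text
time: 3.53
eef_pos: [0.6175, -0.1102, 0.0966]
ee_rot: [-0.047, 0.942, 0.152, 0.297]
force: [3.9, -3.1, -2.4]
finger_gap: 0.0421
finger_force: 15.0
time: 3.95
eef_pos: [0.5752, -0.1229, 0.1593]
ee_rot: [-0.048, 0.942, 0.152, 0.297]
force: [0.0, -0.5, 0.2]
finger_gap: 0.042
finger_force: 15.0
rel seat up/left/out mm [ 1.7  1.  93.8] twist 0.07 tilt 0.04
3.95 [ 0.  -0.5  0.2] 0.04201654255109242 14.998275674879551
[[ 0.503 -0.29   0.026]
 [ 0.539 -0.402  0.026]
 [ 0.398 -0.442  0.026]
 [ 0.366 -0.33   0.026]] [ 0.45158033 -0.36598682  0.026     ]
tray yaw 16.449636565723 0.14301509743724874 0.11765001796641597
dist mm 274.3 turn deg 35.0
  [-14.6, 16.0, -7.2] [-0.0005, -0.0509, 0.0017]
  [-15.0, 16.0, -6.5] [-0.0005, -0.0509, 0.0017]
  [-15.3, 16.0, -5.7] [-0.0005, -0.0509, 0.0017]
  [-15.5, 16.1, -4.9] [-0.0005, -0.0509, 0.0017]
  [-15.7, 16.1, -4.1] [-0.0005, -0.0509, 0.0017]
  [-15.9, 16.1, -3.3] [-0.0005, -0.0509, 0.0017]
  [-16.0, 16.2, -2.5] [-0.0005, -0.0509, 0.0017]
  [-16.1, 16.2, -1.7] [-0.0005, -0.0509, 0.0017]
  [-16.1, 16.2, -0.8] [-0.0005, -0.0509, 0.0017]
  [-16.1, 16.2, -0.0] [-0.0005, -0.0509, 0.0017]
  [-16.0, 16.3, 0.8] [-0.0005, -0.0509, 0.0017]
  [-16.0, 16.3, 1.6] [-0.0005, -0.0509, 0.0017]
```

View pics/w2.png

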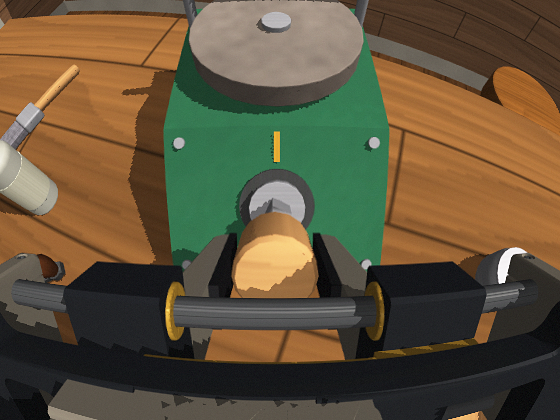

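The cap is off and held, with its end at (275,262), and the spindle is exposed at (275,205). I'll carry it to the tray.

```bash
python3 -m inch '[36,-14.6,16,-7,0,-0.051,0,36,-15,16,-6.5,0,-0.051,0,36,-15.3,16,-6,0,-0.051,0,36,-15.5,16,-5,0,-0.051,0,36,-15.7,16,-4,0,-0.051,0]'
python3 -m inch '[36,-16,16,-3,0,-0.051,0,36,-16,16,-2.5,0,-0.051,0,36,-16,16,-1.7,0,-0.051,0,36,-16,16,-0.8,0,-0.051,0,36,-16,16,0,0,-0.051,0]'
python3 -m inch '[36,-16,16,1,0,-0.051,0,36,-16,16,1.6,0,-0.051,0,36,0,0,0,0,0,0,36,0,0,0,0,0,0,36,0,0,0,0,0,0]'
python3 - <<'E'
from h import *
p,r=pose();print(p,r.as_matrix().round(3))
i=env.camera_info("top");W=env.read_camera("top")[:,:,::-1];cv2.imwrite("pics/t2.png",W)
c=np.array([.4516,-.366,.024]);plan(c,r,5)
E
```

```text
time: 4.42
eef_pos: [0.524, -0.2249, 0.1455]
ee_rot: [-0.028, 0.972, 0.157, 0.173]
force: [0.2, 0.4, 0.1]
finger_gap: 0.042
finger_force: 15.0
time: 4.83
eef_pos: [0.4737, -0.3258, 0.1331]
ee_rot: [-0.008, 0.986, 0.159, 0.048]
force: [0.6, 0.1, -0.2]
finger_gap: 0.042
finger_force: 15.0
time: 5.25
eef_pos: [0.4544, -0.3644, 0.1281]
ee_rot: [-0.0, 0.987, 0.159, -0.0]
force: [-0.1, 1.1, -0.1]
finger_gap: 0.0424
finger_force: 15.0
[ 0.45439324 -0.36444206  0.12809452] [[ 0.949  0.315 -0.001]
 [ 0.315 -0.949  0.   ]
 [-0.001 -0.001 -1.   ]]
dist mm 104.4 turn deg 0.0
  [-0.6, 0.1, 20.9] [0.0001, 0.0, 0.0]
  [-0.6, 0.1, 20.9] [0.0001, 0.0, 0.0]
  [-0.6, 0.1, 20.9] [0.0001, 0.0, 0.0]
  [-0.6, 0.1, 20.9] [0.0001, 0.0, 0.0]
  [-0.6, 0.1, 20.9] [0.0001, 0.0, 0.0]
```

```bash
python3 -m inch '[36,-0.6,0,25,0,0,0,36,-0.6,0,25,0,0,0,36,-0.6,0,25,0,0,0,36,-0.6,0,18,0,0,0,36,-0.6,0,9,0,0,0]'
python3 -m inch '[36,0,0,4,0,0,0,36,0,0,0,0,0,0,36,0,0,0,0,0,0,56,0,0,0,0,0,0,56,0,0,0,0,0,0]'
python3 -m inch '[56,0,0,0,0,0,0,56,0,0,0,0,0,0,56,0,0,-10,0,0,0,56,0,0,-20,0,0,0,60,0,0,-30,0,0,0]'
python3 -m inch '[91,0,0,-40,0,0,0,91,0,0,-30,0,0,0,91,0,0,0,0,0,0,91,0,0,0,0,0,0,91,0,0,0,0,0,0]'
python3 - <<'E'
from h import *
p,r=pose();print(p)
T=env.read_camera("top")[:,:,::-1];W=env.read_camera("wrist")[:,:,::-1]
cv2.imwrite("pics/v3.png",np.hstack([cv2.resize(W,(400,300)),cv2.resize(T[165:270,300:440],(400,300))]))
E
```

```text
time: 5.72
eef_pos: [0.4504, -0.3649, 0.0246]
ee_rot: [-0.001, 0.987, 0.159, -0.001]
force: [-0.6, 0.9, 0.1]
finger_gap: 0.0419
finger_force: 15.0
time: 6.13
eef_pos: [0.4522, -0.3672, 0.0239]
ee_rot: [0.001, 0.987, 0.159, -0.0]
force: [-0.5, -0.0, 0.2]
finger_gap: 0.0534
finger_force: 0.0
time: 6.55
eef_pos: [0.4502, -0.3656, 0.082]
ee_rot: [-0.001, 0.987, 0.159, -0.002]
force: [-0.6, 0.2, -0.1]
finger_gap: 0.0594
finger_force: 0.0
time: 6.97
eef_pos: [0.4514, -0.3664, 0.1528]
ee_rot: [0.001, 0.987, 0.159, -0.001]
force: [-0.5, -0.3, 0.3]
finger_gap: 0.0902
finger_force: 0.0
[ 0.45135368 -0.36635094  0.15283529]
```

View pics/v3.png

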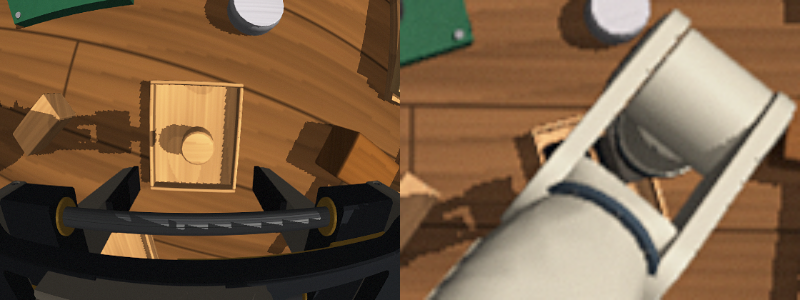

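The left view shows the cap standing in the tray, at (196,147). Next I'll look at the bare spindle.

```bash
python3 go.py 110 0 10
```

```text
rel seat up/left/out mm [-162.  -190.7  199. ] twist 0.01 tilt 35.16
dist mm 265.6 turn deg 35.2
  [18.4, -19.1, -2.0] [-0.0001, 0.0614, -0.0]
  [18.5, -19.1, -0.9] [-0.0001, 0.0614, -0.0]
  [18.5, -19.1, 0.2] [-0.0001, 0.0614, -0.0]
  [18.4, -19.1, 1.4] [-0.0001, 0.0614, -0.0]
  [18.3, -19.1, 2.5] [-0.0001, 0.0614, -0.0]
  [18.1, -19.1, 3.6] [-0.0001, 0.0614, -0.0]
  [17.9, -19.1, 4.7] [-0.0001, 0.0614, -0.0]
  [17.6, -19.1, 5.8] [-0.0001, 0.0614, -0.0]
  [17.2, -19.1, 6.9] [-0.0001, 0.0614, -0.0]
  [16.7, -19.1, 7.9] [-0.0001, 0.0614, -0.0]
7.0667 [-0.2 -0.1 -1. ] 0.0911 [-0.68  0.35  1.79 -0.    1.    0.57]
```

```bash
python3 -m inch '[91,18.4,-19,-2,0,0.0614,0,91,18.5,-19,-1,0,0.0614,0,91,18.5,-19,0,0,0.0614,0,91,18.4,-19,1.4,0,0.0614,0,91,18.3,-19,2.5,0,0.0614,0]'
python3 -m inch '[91,18,-19,3.6,0,0.0614,0,91,17.9,-19,4.7,0,0.0614,0,91,17.6,-19,5.8,0,0.0614,0,91,17.2,-19,6.9,0,0.0614,0,91,16.7,-19,7.9,0,0.0614,0]'
python3 -m inch '[91,0,0,15,0,0,0,91,0,0,20,0,0,0,91,0,0,10,0,0,0,91,0,0,0,0,0,0,91,0,0,0,0,0,0]'
python3 - <<'E'
from h import *
from go import *
where();env.read_camera("wrist");i=env.camera_info("wrist");W=env.read_camera("wrist")[:,:,::-1];cv2.imwrite("pics/w3.png",W);np.savez("w3.npz",**i)
u,ax,_=frame(yaw);print("boss ctr",proj(i,seat,True),"tip",proj(i,seat+.036*ax,True),"index ends",proj(i,seat-.012*ax+.039*u,True),proj(i,seat-.012*ax+.065*u,True))
c=proj(i,seat+.03*ax,True).astype(int);C=W[c[1]-75:c[1]+45,c[0]-80:c[0]+80];cv2.imwrite("pics/w3c.png",cv2.resize(C,(800,600),interpolation=cv2.INTER_CUBIC));print("crop origin",c-[80,75])
E
```

```text
time: 7.48
eef_pos: [0.5087, -0.2462, 0.1618]
ee_rot: [-0.025, 0.976, 0.157, 0.151]
force: [0.5, 0.2, -0.0]
finger_gap: 0.0911
finger_force: 0.0
time: 7.9
eef_pos: [0.5658, -0.1275, 0.1718]
ee_rot: [-0.048, 0.941, 0.151, 0.298]
force: [0.2, 0.6, -0.4]
finger_gap: 0.0912
finger_force: 0.0
time: 8.32
eef_pos: [0.59, -0.1197, 0.1345]
ee_rot: [-0.048, 0.942, 0.152, 0.296]
force: [0.7, -0.3, -0.9]
finger_gap: 0.0909
finger_force: 0.0
rel seat up/left/out mm [-0.2 -0.7 64.8] twist -0.01 tilt 0.09
boss ctr [273.68123017 217.74741015] tip [273.50857901 232.72547664] index ends [273.7052161  164.13044483] [273.69520922 130.04619465]
crop origin [193 154]
```

View pics/w3c.png

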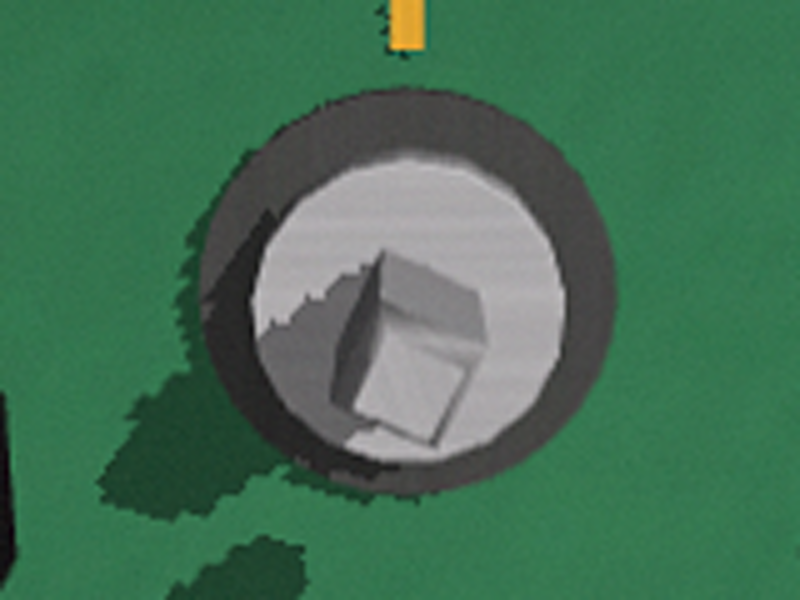

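Crop: the tip's square face has corners at about (385,335), (468,365), (435,445) and (355,405). The boss disc is centred at (409,310), and the spindle is turned roughly 25° from the strip.

Run:
```python
from h import *
from go import *
i=dict(np.load("w3.npz"));u,ax,_=frame(yaw);l=np.cross(ax,u)
def on(c,h):
    o,d=ray(i,193+(c[0]+.5)/5-.5,154+(c[1]+.5)/5-.5,True);p=o+d*((seat+h*ax-o)@ax)/(d@ax)-seat;return np.array([p@u,p@l])*1e3
T=np.array([on(c,.036) for c in((385,335),(468,365),(435,445),(355,405))]);print("tip c",T.mean(0))
for k in range(4):
    e=T[(k+1)%4]-T[k];print(np.linalg.norm(e).round(1),(np.degrees(np.arctan2(e[1],e[0]))%90).round(1))
B=np.array([on((385,250),0),on((482,293),0)]);e=B[1]-B[0];print("base edge",B,np.linalg.norm(e),np.degrees(np.arctan2(e[1],e[0]))%90)
S=np.array([on((387,322),.03),on((487,345),.03)]);print(S)
print("boss c",on((409,310),0),"strip end",on((407,49),-.012))
```

```text
tip c [ 1.05087014 -0.80203009]
11.3 69.3
11.7 69.0
11.7 62.1
10.2 67.4
base edge [[ 10.89475218   3.02287308]
 [  4.30091261 -11.45219158]] 15.906169146205176 65.50926774340115
[[  8.17411627   2.31244241]
 [  5.02966769 -10.82876053]]
boss c [ 1.66980844 -0.53937019] strip end [39.56124044 -0.22474964]
```

Run:
```python
from h import *
m=dict(np.load("m.npz"));u,ax,_=frame(m["v"][2]);l=np.cross(ax,u);m["seat"]=m["seat"]+.0012*u-.00065*l;np.savez("m.npz",**m);print(m["seat"])
def down(a):
    a=np.radians(a);return R.from_matrix(np.stack([[np.cos(a),np.sin(a),0],[np.sin(a),-np.cos(a),0],[0,0,-1]],1))
p,r=pose();p1=p+.05*ax
plan(np.array([.445,.15,.18]),down(-47),14,p1,r)
```

```text
[ 0.62637687 -0.10763223  0.08215642]
dist mm 303.4 turn deg 73.2
  [-1.3, -21.6, -1.2] [-0.0248, -0.0388, 0.0788]
  [-3.0, -21.4, -1.6] [-0.0248, -0.0388, 0.0788]
  [-4.8, -21.0, -2.0] [-0.0248, -0.0388, 0.0788]
  [-6.5, -20.5, -2.3] [-0.0248, -0.0388, 0.0788]
  [-8.2, -19.9, -2.5] [-0.0248, -0.0388, 0.0788]
  [-9.8, -19.1, -2.7] [-0.0248, -0.0388, 0.0788]
  [-11.4, -18.2, -2.7] [-0.0248, -0.0388, 0.0788]
  [-12.9, -17.2, -2.7] [-0.0248, -0.0388, 0.0788]
  [-14.3, -16.1, -2.6] [-0.0248, -0.0388, 0.0788]
  [-15.6, -14.8, -2.4] [-0.0248, -0.0388, 0.0788]
  [-16.8, -13.5, -2.1] [-0.0248, -0.0388, 0.0788]
  [-17.9, -12.1, -1.7] [-0.0248, -0.0388, 0.0788]
  [-18.9, -10.6, -1.3] [-0.0248, -0.0388, 0.0788]
  [-19.7, -9.0, -0.8] [-0.0248, -0.0388, 0.0788]
```

```bash
python3 -m inch '[91,0,0,-25,0,0,0,91,0,0,-25,0,0,0,91,-1.3,-21.6,-1.2,-0.0248,-0.0388,0.0788,91,-3,-21.4,-1.6,-0.0248,-0.0388,0.0788,91,-4.8,-21,-2,-0.0248,-0.0388,0.0788]'
python3 -m inch '[91,-6.5,-20.5,-2.3,-0.0248,-0.0388,0.0788,91,-8.2,-20,-2.5,-0.0248,-0.0388,0.0788,91,-9.8,-19,-2.7,-0.0248,-0.0388,0.0788,91,-11.4,-18.2,-2.7,-0.0248,-0.0388,0.0788,91,-13,-17.2,-2.7,-0.0248,-0.0388,0.0788]'
python3 -m inch '[91,-14.3,-16,-2.6,-0.0248,-0.0388,0.0788,91,-15.6,-14.8,-2.4,-0.0248,-0.0388,0.0788,91,-16.8,-13.5,-2,-0.0248,-0.0388,0.0788,91,-18,-12,-1.7,-0.0248,-0.0388,0.0788,91,-19,-10.6,-1.3,-0.0248,-0.0388,0.0788]'
python3 -m inch '[91,-19.7,-9,-0.8,-0.0248,-0.0388,0.0788,91,0,0,0,0,0,0,91,0,0,0,0,0,0,91,0,0,0,0,0,0,91,0,0,0,0,0,0]'
python3 - <<'E'
from h import *
p,r=pose();print(p,r.as_matrix().round(3),env.observe()["joint_pos"].round(2));i=env.camera_info("wrist");W=env.read_camera("wrist")[:,:,::-1];cv2.imwrite("pics/w4.png",W);np.savez("w4.npz",**i)
E
```

```text
time: 8.83
eef_pos: [0.5438, -0.0876, 0.1774]
ee_rot: [-0.042, 0.964, 0.066, 0.256]
force: [-1.3, 0.7, -0.6]
finger_gap: 0.091
finger_force: 0.0
time: 9.25
eef_pos: [0.5054, -0.0208, 0.1736]
ee_rot: [-0.034, 0.98, -0.071, 0.182]
force: [0.1, -0.5, 0.1]
finger_gap: 0.091
finger_force: 0.0
time: 9.67
eef_pos: [0.4452, 0.0657, 0.1676]
ee_rot: [-0.016, 0.962, -0.262, 0.075]
force: [0.7, 0.6, -0.7]
finger_gap: 0.091
finger_force: 0.0
time: 10.08
eef_pos: [0.4335, 0.0823, 0.1656]
ee_rot: [-0.013, 0.953, -0.298, 0.053]
force: [-0.2, 0.0, -1.5]
finger_gap: 0.0909
finger_force: 0.0
[0.43353366 0.08232558 0.16560004] [[ 0.817 -0.566  0.108]
 [-0.569 -0.822 -0.007]
 [ 0.093 -0.056 -0.994]] [ 0.21  0.07  2.13 -0.04  0.84  2.41]
```

View pics/w4.png

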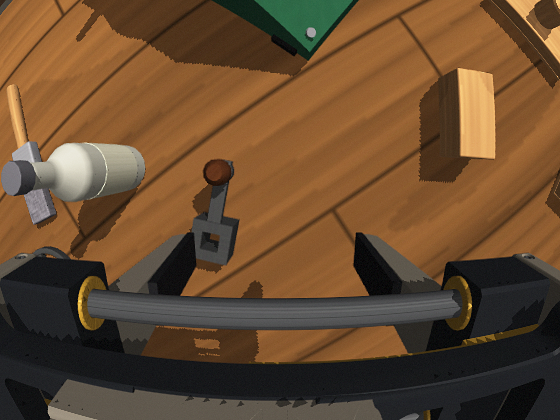

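Wrist view: the crank's hub is at about (214,240), with its knob at (218,171) and the bottle at (100,172). I'll enlarge the crank before reaching for it.

Run:
```python
import cv2
W=cv2.imread("pics/w4.png");cv2.imwrite("pics/w4c.png",cv2.resize(W[150:270,140:300],(800,600),interpolation=cv2.INTER_CUBIC))
```

```text
(no output)
```

View pics/w4c.png

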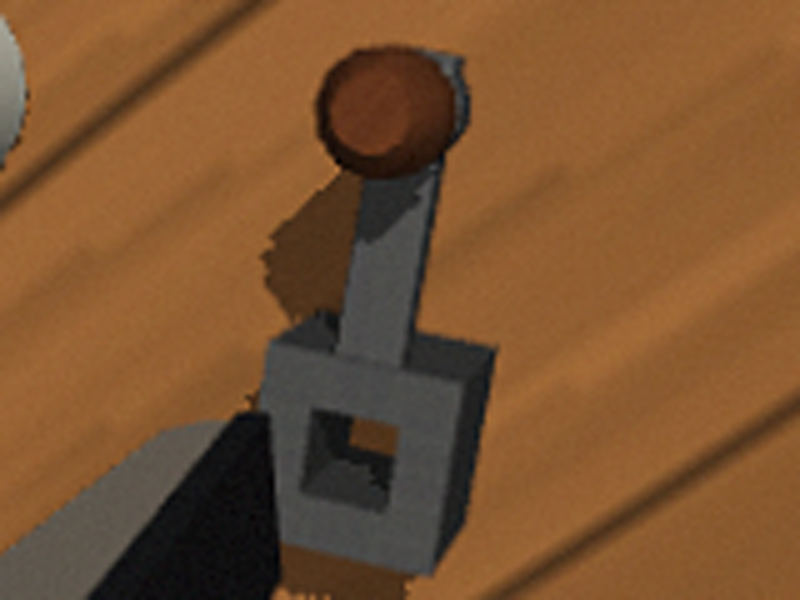

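The crop confirms it: a square-bored hub with its bore centred at (350,459), and the bar running up to the knob at (388,110).

Run:
```python
from h import *
i=dict(np.load("w4.npz"))
on=lambda c,z:onz(i,140+(c[0]+.5)/5-.5,150+(c[1]+.5)/5-.5,z,True)
B=np.array([on(c,.04) for c in((312,408),(400,427),(388,512),(300,490))])
H=np.array([on(c,.04) for c in((268,343),(465,382),(432,576))])
print("bore c",B.mean(0),"hub c",(H[0]+H[2])/2,np.linalg.norm(np.diff(H,axis=0),axis=1))
a=lambda e:np.degrees(np.arctan2(e[1],e[0])).round(1)
print("bore ang",a(B[1]-B[2]),a(B[0]-B[3]),a(B[0]-B[1])-90,a(B[3]-B[2])-90,"hub",a(H[1]-H[2]),a(H[0]-H[1])-90)
l=(on((365,180),.038)+on((440,165),.038))/2-(on((340,350),.038)+on((408,362),.038))/2;print("bar",a(l))
k=on((388,110),.068);c=B.mean(0);print("knob ang",a(k-c),np.linalg.norm((k-c)[:2]))
# bottle: base contact and top
for q in((115,165),):pass
b=onz(i,122,166,.0,True);print("bottle base-ish",b,"cap top",onz(i,18,177,.18,True), "shoulder line",onz(i,72,171,.13,True))
t=env.camera_info("top");s=env.camera_info("scene");print(tri(ray(t,190,179),ray(s,363,150)))
```

```text
bore c [0.44928229 0.15696779 0.04      ] hub c [0.44909715 0.15709181 0.04      ] [0.03978515 0.04005976]
bore ang -44.7 -45.7 -45.4 -46.9 hub -45.8 -44.7
bar -44.9
knob ang -47.7 0.07072326165566373
bottle base-ish [0.57710601 0.20971148 0.        ] cap top [0.56652158 0.19688736 0.18      ] shoulder line [0.56100773 0.18747824 0.13      ]
[0.57564186 0.19739721 0.16456067]
```

```bash
cat > ck.py <<'E'
from h import *
TL=np.radians(5);G=np.array([-.006,0,.026]);c,s=np.cos(TL),np.sin(TL)
Rg=R.from_matrix(np.stack([[c,0,s],[0,-1,0],[s,0,-c]],1));Pg=G+.0187*np.array([s,0,-c])
def tool(pc,Rc): return pc+Rc.apply(Pg),Rc*Rg
def crank():
    p,r=pose();Rc=r*Rg.inv();return p-Rc.apply(Pg),Rc
E
python3 - <<'E'
from ck import *
p,r=tool(np.array([.4492,.157,0]),R.from_euler("z",-45.3,degrees=True))
z=r.as_matrix()[:,2];print(p)
plan(p-.09*z,r,7)
E
```

```text
[0.44612603 0.16010633 0.00737116]
dist mm 108.2 turn deg 11.2
  [-6.9, -9.8, 9.8] [-0.0104, -0.0001, 0.0259]
  [-7.1, -9.7, 9.7] [-0.0104, -0.0001, 0.0259]
  [-7.4, -9.6, 9.6] [-0.0104, -0.0001, 0.0259]
  [-7.6, -9.5, 9.5] [-0.0104, -0.0001, 0.0259]
  [-7.9, -9.4, 9.4] [-0.0104, -0.0001, 0.0259]
  [-8.1, -9.3, 9.3] [-0.0104, -0.0001, 0.0259]
  [-8.3, -9.2, 9.2] [-0.0104, -0.0001, 0.0259]
```

```bash
python3 -m inch '[91,-6.9,-9.8,9.8,-0.0104,0,0.0259,91,-7.1,-9.7,9.7,-0.0104,0,0.0259,91,-7.4,-9.6,9.6,-0.0104,0,0.0259,91,-7.6,-9.5,9.5,-0.0104,0,0.0259,91,-7.9,-9.4,9.4,-0.0104,0,0.0259]' 55
python3 -m inch '[91,-8.1,-9.3,9.3,-0.0104,0,0.0259,91,-8.3,-9.2,9.2,-0.0104,0,0.0259,91,0,0,0,0,0,0,91,0,0,0,0,0,0,91,0,0,0,0,0,0]'
python3 - <<'E'
from ck import *
p,r=tool(np.array([.4492,.157,0]),R.from_euler("z",-45.3,degrees=True));plan(p,r,5);print(env.observe()["joint_pos"].round(2))
# recheck hub centre + bottle from here
I=env.read_camera("wrist")[:,:,::-1];cv2.imwrite("pics/w5.png",I)
E
```

```text
time: 10.55
eef_pos: [0.4386, 0.1425, 0.1159]
ee_rot: [0.008, 0.931, -0.361, 0.044]
force: [-0.6, 0.1, 0.1]
finger_gap: 0.0908
finger_force: 0.0
time: 10.97
eef_pos: [0.4403, 0.1657, 0.0969]
ee_rot: [0.017, 0.922, -0.384, 0.04]
force: [1.3, 0.3, 0.2]
finger_gap: 0.0911
finger_force: 0.0
dist mm 89.9 turn deg 0.0
  [0.1, -0.1, 18.0] [0.0001, 0.0001, 0.0001]
  [0.1, -0.1, 18.0] [0.0001, 0.0001, 0.0001]
  [0.1, -0.1, 18.0] [0.0001, 0.0001, 0.0001]
  [0.1, -0.1, 18.0] [0.0001, 0.0001, 0.0001]
  [0.1, -0.0, 18.0] [0.0001, 0.0001, 0.0001]
[ 0.42  0.26  2.09 -0.12  0.77  2.86]
```

```bash
python3 -m inch '[91,0,0,18,0,0,0,91,0,0,18,0,0,0,91,0,0,18,0,0,0,91,0,0,18,0,0,0,91,0,0,10,0,0,0]'
python3 -m inch '[91,0,0,8,0,0,0,30,0,0,0,0,0,0,30,0,0,0,0,0,0,30,0,0,0,0,0,0,30,0,0,0,0,0,0]' 55
python3 -m inch '[30,0,0,0,0,0,0,30,0,0,0,0,0,0,30,0,0,0,0,0,0,30,0,0,0,0,0,0,30,0,0,0,0,0,0]'
python3 - <<'E'
from ck import *
a,b=crank();print(a,np.degrees(b.as_euler("zyx")),pose()[0]);o=env.observe();print(o["moment"],o["time"])
E
```

```text
time: 11.43
eef_pos: [0.445, 0.1604, 0.0142]
ee_rot: [0.017, 0.922, -0.385, 0.04]
force: [-0.1, 0.6, 0.1]
finger_gap: 0.0908
finger_force: 0.0
time: 11.85
eef_pos: [0.4463, 0.1611, 0.0078]
ee_rot: [0.016, 0.922, -0.385, 0.04]
force: [0.2, 0.2, -0.1]
finger_gap: 0.0664
finger_force: 0.0
time: 12.27
eef_pos: [0.4459, 0.161, 0.0072]
ee_rot: [0.017, 0.922, -0.385, 0.04]
force: [-1.0, 0.1, 3.3]
finger_gap: 0.0396
finger_force: 55.0
[ 4.48921413e-01  1.57896896e-01 -1.36366525e-04] [-4.53093010e+01  2.11999770e-02  6.67892297e-03] [0.44585068 0.16100286 0.00723629]
[ 0.07812878  0.13577696 -0.00626599] 12.2667
```

```bash
cat >> ck.py <<'E'
import go
def target(d,tw,off=(0,0)):
    u,ax,_=frame(go.yaw);l=np.cross(ax,u);x=R.from_rotvec(ax*np.radians(tw)).apply(u)
    return tool(go.seat+d/1e3*ax+off[0]/1e3*u+off[1]/1e3*l,R.from_matrix(np.stack([x,np.cross(ax,x),ax],1)))
def rel():
    pc,Rc=crank();u,ax,_=frame(go.yaw);l=np.cross(ax,u);d=(pc-go.seat)*1e3;M=Rc.as_matrix();o=env.observe();f=o["force"]
    print("crank up/left/out",np.round([d@u,d@l,d@ax],1),"twist",np.degrees(np.arctan2(M[:,0]@l,M[:,0]@u)).round(1),"tilt ul",np.degrees([M[:,2]@u,M[:,2]@l]).round(1),"F ul o",np.round([f@u,f@l,f@ax],1),"gap",round(o["finger_gap"],4),"t",o["time"],"q",o["joint_pos"].round(2))
E
python3 -m inch '[30,0,0,-10,0,0,0,30,0,0,-25,0,0,0,30,0,0,-35,0,0,0,30,0,0,-40,0,0,0,30,0,0,-30,0,0,0]'
python3 - <<'E'
from ck import *
rel();p,r=target(75,-23.5);plan(p,r,15)
E
```

```text
time: 12.68
eef_pos: [0.4366, 0.1696, 0.149]
ee_rot: [0.017, 0.922, -0.385, 0.04]
force: [0.9, 0.4, -4.2]
finger_gap: 0.0397
finger_force: 55.0
crank up/left/out [-40.5 318.9 101. ] twist -67.9 tilt ul [32.9 -0. ] F ul o [-1.6  0.1 -4. ] gap 0.0397 t 12.6833 q [ 0.43  0.18  2.05 -0.1   0.89  2.86]
dist mm 323.9 turn deg 52.8
  [20.4, 7.0, 1.9] [0.0325, 0.0302, -0.0425]
  [20.0, 7.9, 2.2] [0.0325, 0.0302, -0.0425]
  [19.5, 8.8, 2.6] [0.0325, 0.0302, -0.0425]
  [19.1, 9.7, 2.9] [0.0325, 0.0302, -0.0425]
  [18.5, 10.6, 3.1] [0.0325, 0.0302, -0.0425]
  [18.0, 11.5, 3.3] [0.0325, 0.0302, -0.0425]
  [17.4, 12.4, 3.4] [0.0325, 0.0302, -0.0425]
  [16.7, 13.2, 3.5] [0.0325, 0.0302, -0.0425]
  [16.0, 14.0, 3.6] [0.0325, 0.0302, -0.0425]
  [15.3, 14.8, 3.6] [0.0325, 0.0302, -0.0425]
  [14.6, 15.5, 3.5] [0.0325, 0.0302, -0.0425]
  [13.8, 16.3, 3.5] [0.0325, 0.0302, -0.0425]
  [13.0, 16.9, 3.3] [0.0325, 0.0302, -0.0425]
  [12.1, 17.6, 3.1] [0.0325, 0.0302, -0.0425]
  [11.3, 18.2, 2.9] [0.0325, 0.0302, -0.0425]
```

```bash
python3 -m inch '[30,20.4,7,1.9,0.0325,0.0302,-0.0425,30,20,7.9,2.2,0.0325,0.0302,-0.0425,30,19.5,8.8,2.6,0.0325,0.0302,-0.0425,30,19,9.7,2.9,0.0325,0.0302,-0.0425,30,18.5,10.6,3.1,0.0325,0.0302,-0.0425]'
python3 -m inch '[30,18,11.5,3.3,0.0325,0.0302,-0.0425,30,17.4,12.4,3.4,0.0325,0.0302,-0.0425,30,16.7,13.2,3.5,0.0325,0.0302,-0.0425,30,16,14,3.6,0.0325,0.0302,-0.0425,30,15.3,14.8,3.6,0.0325,0.0302,-0.0425]'
python3 -m inch '[30,14.6,15.5,3.5,0.0325,0.0302,-0.0425,30,13.8,16.3,3.5,0.0325,0.0302,-0.0425,30,13,17,3.3,0.0325,0.0302,-0.0425,30,12,17.6,3,0.0325,0.0302,-0.0425,30,11.3,18.2,2.9,0.0325,0.0302,-0.0425]'
python3 - <<'E'
from ck import *
rel();p,r=target(60,-23.5);plan(p,r,4)
E
```

```text
time: 13.1
eef_pos: [0.4835, 0.0716, 0.1461]
ee_rot: [-0.025, 0.951, -0.277, 0.139]
force: [-0.2, 0.2, -5.6]
finger_gap: 0.0397
finger_force: 55.0
time: 13.52
eef_pos: [0.5243, -0.013, 0.1447]
ee_rot: [-0.063, 0.957, -0.177, 0.221]
force: [0.7, 1.2, -5.0]
finger_gap: 0.0401
finger_force: 55.0
time: 13.93
eef_pos: [0.5441, -0.0603, 0.1404]
ee_rot: [-0.091, 0.954, -0.114, 0.263]
force: [-0.4, 0.1, -5.2]
finger_gap: 0.0396
finger_force: 55.0
crank up/left/out [-15.7  68.5  76.2] twist -31.3 tilt ul [7.2 0.7] F ul o [-3.2  0.2 -4. ] gap 0.0396 t 13.9333 q [-0.28  0.16  2.27  0.89  0.33  0.73]
dist mm 72.5 turn deg 10.5
  [12.0, 12.6, 4.9] [0.0198, 0.0265, -0.0316]
  [11.5, 13.1, 5.0] [0.0198, 0.0265, -0.0316]
  [10.9, 13.5, 5.0] [0.0198, 0.0265, -0.0316]
  [10.4, 14.0, 5.0] [0.0198, 0.0265, -0.0316]
```

```bash
python3 -m inch '[30,4.8,5,2,0.008,0.0106,-0.0126,30,4.8,5,2,0.008,0.0106,-0.0126,30,4.6,5.1,2,0.008,0.0106,-0.0126,30,4.6,5.2,2,0.008,0.0106,-0.0126,30,4.4,5.3,2,0.008,0.0106,-0.0126]'
python3 -m inch '[30,4.4,5.4,2,0.008,0.0106,-0.0126,30,4.3,5.5,2,0.008,0.0106,-0.0126,30,4.2,5.6,2,0.008,0.0106,-0.0126,30,4.2,5.6,2,0.008,0.0106,-0.0126,30,4.1,5.6,2,0.008,0.0106,-0.0126]'
python3 - <<'E'
from ck import *
rel();p,r=target(55,-23.5);plan(p,r,4)
W=env.read_camera("wrist")[:,:,::-1];cv2.imwrite("pics/w6.png",W);i=env.camera_info("wrist");np.savez("w6.npz",**i)
E
```

```text
time: 14.35
eef_pos: [0.5652, -0.0894, 0.1377]
ee_rot: [-0.098, 0.948, -0.081, 0.293]
force: [0.4, -0.3, -5.1]
finger_gap: 0.0395
finger_force: 55.0
time: 14.77
eef_pos: [0.5864, -0.1189, 0.1353]
ee_rot: [-0.105, 0.94, -0.048, 0.322]
force: [-0.3, 1.2, -3.4]
finger_gap: 0.0398
finger_force: 55.0
crank up/left/out [ 0.5  0.1 60. ] twist -23.5 tilt ul [-0.  0.] F ul o [-1.9  1.2 -2.8] gap 0.0398 t 14.7667 q [-0.46  0.27  2.22  1.37  0.45 -0.01]
dist mm 5.0 turn deg 0.1
  [-0.2, 0.1, 1.2] [0.0001, -0.0, -0.0002]
  [-0.2, 0.1, 1.2] [0.0001, -0.0, -0.0002]
  [-0.2, 0.1, 1.2] [0.0001, -0.0, -0.0002]
  [-0.2, 0.1, 1.2] [0.0001, -0.0, -0.0002]
```

```bash
python3 -m inch '[30,-0.8,0,5,0,0,0,30,-0.7,0,6,0,0,0,30,-0.6,0,6,0,0,0,30,-0.5,0,5,0,0,0,30,0,0,0,0,0,0]'
python3 -c "
from ck import *
rel()"
python3 -m inch '[30,-0.3,0,3,0,0,0,30,-0.3,0,3,0,0,0,30,-0.3,0,3,0,0,0,30,0,0,0,0,0,0,30,0,0,0,0,0,0]'
python3 -c "
from ck import *
rel()"
```

```text
time: 15.23
eef_pos: [0.5979, -0.1141, 0.1159]
ee_rot: [-0.105, 0.94, -0.049, 0.321]
force: [-1.0, -0.1, -4.7]
finger_gap: 0.0398
finger_force: 55.0
crank up/left/out [-0.5  1.  36.9] twist -23.6 tilt ul [ 0.1 -0. ] F ul o [-3.5  0.2 -3.3] gap 0.0398 t 15.2333 q [-0.44  0.32  2.21  1.47  0.42 -0.1 ]
time: 15.65
eef_pos: [0.603, -0.1133, 0.1092]
ee_rot: [-0.105, 0.94, -0.049, 0.322]
force: [-0.5, 0.5, -5.4]
finger_gap: 0.0395
finger_force: 55.0
crank up/left/out [-0.2  0.2 28.5] twist -23.6 tilt ul [0.  0.1] F ul o [-3.4  0.6 -4.3] gap 0.0395 t 15.65 q [-0.43  0.34  2.2   1.51  0.42 -0.14]
```

The hub is over the taper with no contact force, so I'll keep going.

```bash
python3 -m inch '[30,-0.3,0,4,0,0,0,30,-0.4,0,4,0,0,0,30,-0.3,0,4,0,0,0,30,-0.4,0,4,0,0,0,30,0,0,0,0,0,0]'
python3 -c "
from ck import *
rel()"
python3 -m inch '[30,-0.3,0,3,0,0,0,30,-0.3,0,3,0,0,0,30,-0.2,0,2,0,0,0,30,-0.2,0,2,0,0,0,30,0,0,0,0,0,0]'
python3 -c "
from ck import *
rel()"
```

```text
time: 16.07
eef_pos: [0.612, -0.1103, 0.0954]
ee_rot: [-0.105, 0.94, -0.049, 0.322]
force: [-0.7, 0.4, -5.8]
finger_gap: 0.0399
finger_force: 55.0
crank up/left/out [-0.3  0.2 11.8] twist -23.6 tilt ul [0.1 0. ] F ul o [-3.7  0.6 -4.4] gap 0.0399 t 16.0667 q [-0.41  0.38  2.2   1.59  0.41 -0.21]
time: 16.48
eef_pos: [0.6172, -0.1086, 0.0875]
ee_rot: [-0.105, 0.94, -0.049, 0.322]
force: [0.1, 0.6, -4.2]
finger_gap: 0.0397
finger_force: 55.0
crank up/left/out [-0.3  0.2  2.2] twist -23.6 tilt ul [0.  0.1] F ul o [-2.2  0.6 -3.6] gap 0.0397 t 16.4833 q [-0.41  0.4   2.19  1.63  0.41 -0.25]
```

```bash
python3 -m inch '[30,-0.1,0,1,0,0,0,30,-0.1,0,1,0,0,0,30,0,0,0.5,0,0,0,30,0,0,0,0,0,0,30,0,0,0,0,0,0]'
python3 -c "
from ck import *
rel()"
python3 -m inch '[30,0,0,0.5,0,0,0,30,0,0,0.5,0,0,0,30,0,0,0.5,0,0,0,30,0,0,0,0,0,0,30,0,0,0,0,0,0]'
python3 -c "
from ck import *
rel();p,r=target(-.5,0);p0,r0=target(-.5,-23.6);plan(p,r,10,p0,r0)"
```

```text
time: 16.9
eef_pos: [0.6185, -0.1083, 0.0859]
ee_rot: [-0.105, 0.94, -0.049, 0.322]
force: [0.0, -0.4, -4.3]
finger_gap: 0.0395
finger_force: 55.0
crank up/left/out [-0.2  0.1  0.1] twist -23.6 tilt ul [0.  0.1] F ul o [-2.5 -0.4 -3.5] gap 0.0395 t 16.9 q [-0.4   0.41  2.19  1.64  0.41 -0.26]
time: 17.32
eef_pos: [0.6192, -0.1081, 0.0849]
ee_rot: [-0.105, 0.94, -0.049, 0.322]
force: [-6.2, -2.2, 1.5]
finger_gap: 0.0393
finger_force: 55.0
crank up/left/out [-0.1  0.1 -1.1] twist -23.6 tilt ul [0.  0.1] F ul o [-4.5 -0.1  5. ] gap 0.0393 t 17.3167 q [-0.4   0.41  2.19  1.65  0.41 -0.26]
dist mm 1.8 turn deg 23.6
  [0.0, 0.2, 0.0] [0.0036, 0.0, -0.041]
  [0.0, 0.2, 0.0] [0.0036, 0.0, -0.041]
  [0.0, 0.2, 0.0] [0.0036, 0.0, -0.041]
  [0.0, 0.2, 0.0] [0.0036, 0.0, -0.041]
  [0.0, 0.2, 0.0] [0.0036, 0.0, -0.041]
  [-0.0, 0.2, -0.0] [0.0036, 0.0, -0.041]
  [-0.0, 0.2, -0.0] [0.0036, 0.0, -0.041]
  [-0.0, 0.2, -0.0] [0.0036, 0.0, -0.041]
  [-0.0, 0.2, -0.0] [0.0036, 0.0, -0.041]
  [-0.0, 0.2, -0.0] [0.0036, 0.0, -0.041]
```

The hub met the boss with about 9 N, so it's home. Now I'll turn the arm up the slope.

```bash
python3 -m inch '[30,0,0.2,0,0.0036,0,-0.041,30,0,0.2,0,0.0036,0,-0.041,30,0,0.2,0,0.0036,0,-0.041,30,0,0.2,0,0.0036,0,-0.041,30,0,0.2,0,0.0036,0,-0.041]'
python3 -c "
from ck import *
rel()"
python3 -m inch '[30,0,0.2,0,0.0036,0,-0.041,30,0,0.2,0,0.0036,0,-0.041,30,0,0.2,0,0.0036,0,-0.041,30,0,0.2,0,0.0036,0,-0.041,30,0,0.2,0,0.0036,0,-0.041]'
python3 -c "
from ck import *
rel();print(env.observe()['moment'])"
```

```text
time: 17.73
eef_pos: [0.6187, -0.1092, 0.0844]
ee_rot: [-0.079, 0.939, 0.051, 0.331]
force: [-8.4, -2.4, 1.5]
finger_gap: 0.0398
finger_force: 55.0
crank up/left/out [-0.9  0.  -1.1] twist -11.8 tilt ul [0.1 0.1] F ul o [-6.3  0.4  6.3] gap 0.0398 t 17.7333 q [-0.42  0.42  2.18  1.62  0.43 -0.45]
time: 18.15
eef_pos: [0.6189, -0.1104, 0.0842]
ee_rot: [-0.053, 0.928, 0.149, 0.337]
force: [-8.3, -3.0, 0.6]
finger_gap: 0.0397
finger_force: 55.0
crank up/left/out [-0.9 -0.3 -1.1] twist 0.0 tilt ul [0.1 0.1] F ul o [-6.9 -0.3  5.6] gap 0.0397 t 18.15 q [-0.43  0.42  2.17  1.58  0.45 -0.63]
[-0.13260231  1.16117662 -0.23884905]
```

```bash
python3 -m inch '[44,0,0,-0.8,0,0,0,50,0,0,0,0,0,0,60,0,0,0,0,0,0,75,0,0,0,0,0,0,91,0,0,0,0,0,0]'
python3 -m inch '[91,0,0,0,0,0,0,91,0,0,0,0,0,0,91,0,0,-10,0,0,0,91,0,0,-25,0,0,0,91,0,0,-25,0,0,0]'
python3 -m inch '[91,0,0,-25,0,0,0,91,0,0,-25,0,0,0,91,0,0,0,0,0,0,91,0,0,0,0,0,0,91,0,0,0,0,0,0]'
python3 - <<'E'
from h import *
from go import *
where();env.read_camera("wrist");i=env.camera_info("wrist");W=env.read_camera("wrist")[:,:,::-1];cv2.imwrite("pics/w7.png",W);np.savez("w7.npz",**i)
u,ax,_=frame(yaw);l=np.cross(ax,u)
for n,q in dict(hubtop=seat+.04*ax,bore_spindle_tip=seat+.036*ax,barL=seat+.038*ax+.05*u+.007*l,barR=seat+.038*ax+.05*u-.007*l,knobtop=seat+.071*ax+.07*u,barend=seat+.038*ax+.081*u).items():print(n,proj(i,q,True).round(1))
for a in(1,-1):
    for b in(1,-1):print("hubcorner",a,b,proj(i,seat+.04*ax+.02*a*u+.02*b*l,True).round(1))
c=proj(i,seat+.04*ax+.03*u,True).astype(int);print("origin",c-[80,60]);cv2.imwrite("pics/w7c.png",cv2.resize(W[c[1]-60:c[1]+60,c[0]-80:c[0]+80],(800,600),interpolation=cv2.INTER_CUBIC))
E
```

```text
time: 18.57
eef_pos: [0.6196, -0.1101, 0.0854]
ee_rot: [-0.054, 0.928, 0.149, 0.338]
force: [0.1, 0.5, 0.2]
finger_gap: 0.0677
finger_force: 0.0
time: 18.98
eef_pos: [0.5818, -0.1217, 0.1305]
ee_rot: [-0.055, 0.928, 0.149, 0.337]
force: [0.8, 0.4, 0.9]
finger_gap: 0.091
finger_force: 0.0
time: 19.4
eef_pos: [0.5524, -0.1322, 0.169]
ee_rot: [-0.054, 0.928, 0.149, 0.338]
force: [-0.4, -0.7, -0.6]
finger_gap: 0.0908
finger_force: 0.0
rel seat up/left/out mm [-1.400e+01 -1.000e-01  1.159e+02] twist -0.04 tilt 4.99
hubtop [275.3 203.9]
bore_spindle_tip [275.3 203.2]
barL [266.1 139.4]
barR [284.3 139.4]
knobtop [275.3 107.4]
barend [275.2 100. ]
hubcorner 1 1 [249.3 178.3]
hubcorner 1 -1 [301.2 178.2]
hubcorner -1 1 [250. 229.]
hubcorner -1 -1 [300.6 229. ]
origin [195 105]
```

View pics/w7c.png

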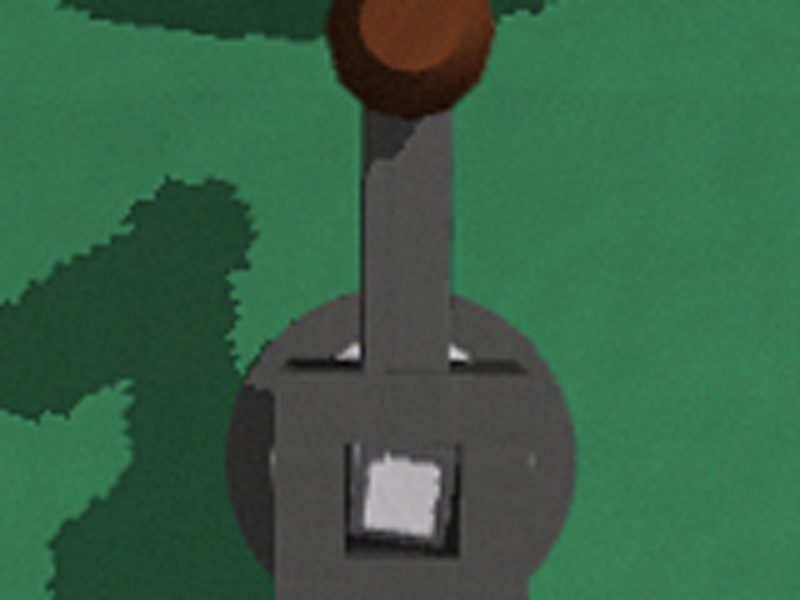

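The final crop shows the hub flat on the boss and the spindle tip in its bore at (402,495). The bar is straight up the slope, centred at x≈408 both top and bottom. The hub's apparent size matches being fully home, and the gripper is clear.

```bash
python3 -c "
from cell import env
print(env.hand_in())"
```

```text
the job is handed in; nothing more can be done
None
```

The job is handed in at about 19.5 s: the cap is in the far tray, and the crank is fully home on the spindle, knob outwards, with its arm straight up the slope by my last wrist view; the hand-in returned no verdict.

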